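# Gauge a blind bore and fit the matching locating post

### The job

Find out how deep the blind bore in the aluminium fixture block is by lowering the depth rod into it until it stops on the bottom, then put the rod back upright in its parking hole in the same block. After that stand in the bore the locating post whose shank matches that depth, fully home and upright, so that its groove comes level with the block's top face, and leave the other post standing where it is.

Things in the scene. Friction and masses are not known exactly. Their poses are not given: they have to be found in the camera images.
- block: Fixed aluminium block 70 x 160 x 60 mm (x, y, z), top face z = 60 mm, spanning y = -125 to +35 mm. Origin: on the desk, on the blind bore's axis; z up. Bore: vertical, 30 mm wide, mouth countersunk to 42 mm; its flat bottom is 25 or 45 mm below the top face, varying by start, to be found with the rod. Parking hole: at x = 0, y = -90 mm, right through, 20 mm wide, countersunk to 32 mm.
- depth_rod: Loose upright steel rod, 107 mm, in the block's parking hole. Origin: centre of its lower tip; z up the rod. Shaft 10 mm thick, z 0 to 56 mm; flange 44 mm wide, 56 to 62 mm; dark ribbed grip 22 mm thick, 62 to 107 mm. Parked, the flange rests on the block's top and the tip is 4 mm above the desk. In the bore the tip reaches the bottom before the flange meets the block.
- short_post: The shorter of two loose plain steel locating posts, 22 mm thick, 70 mm long, upright on the desk; the two swap places from start to start. Origin: centre of its foot; z up. Shank 25 mm from the foot to a turned groove, above it a 45 mm head. Matches a bore 25 mm deep, from which it then stands 45 mm above the block's top.
- long_post: The longer of the two loose steel locating posts, 22 mm thick, 90 mm long, upright on the desk. Origin: centre of its foot; z up. Shank 45 mm from the foot to a turned groove, above it a 45 mm head. Matches a bore 45 mm deep, from which it then stands 45 mm above the block's top.
Mind the look-alikes: they are no part of the job. Leave any green or orange look-alike of the depth_rod alone.

How it is judged:
On the way, in this order (a step that is already met when the one before it is completed fails the run):
1. the depth rod has stopped with its tip at the bottom of the blind bore, 25 or 45 mm below the top face, whichever this bore has ((z of depth_rod in the frame of block between 0.03 and 0.04 m or z of depth_rod in the frame of block between 0.01 and 0.02 m) and horizontal distance between depth_rod and block below 0.018 m and angle between depth_rod's own z axis and vertical below 0.35 rad and linear speed of depth_rod below 0.02 m/s), for 0.1 s.
2. the rod is back upright in its parking hole (x of depth_rod in the frame of block between -0.015 and 0.015 m and y of depth_rod in the frame of block between -0.105 and -0.075 m and z of depth_rod in the frame of block below 0.012 m and angle between depth_rod's own z axis and vertical below 0.2 rad), for 0.2 s.
At the end, for the whole second after the job is handed in: The rod stands in its parking hole and the post that matches the bore stands at rest in the bore (each within 15 mm of the axis and 0.2 rad of upright, rod within 8 mm of fully down, groove within 7 mm of the top face); the other post stands upright within 60 mm of its start (all of step 2 and linear speed of depth_rod below 0.02 m/s and ((horizontal distance between short_post and block below 0.015 m and z of short_post in the frame of block between 0.028 and 0.042 m and angle between each of short_post, long_post's own z axis and vertical below 0.2 rad and linear speed of short_post below 0.02 m/s and distance of long_post from where it was at the start of the episode below 0.06 m) or (horizontal distance between long_post and block below 0.015 m and z of long_post in the frame of block between 0.008 and 0.022 m and angle between each of long_post, short_post's own z axis and vertical below 0.2 rad and linear speed of long_post below 0.02 m/s and distance of short_post from where it was at the start of the episode below 0.06 m))); the robot touches nothing.
It also fails if it takes over 64 s, if anything falls off the work surface, if the arm or the gripper's body presses on something with over 40 N, if the wrist force passes 120 N, or if a joint passes its speed limit or range.

### The arm

A 7-joint arm with a two-finger parallel gripper is mounted at the origin on a cart in front of the work surface, level with it; the furniture and walls round the work are solid. World frame = base frame: x ahead of the robot, y to its left, z up, the work surface at z = 0. Lengths are in m, angles in rad, forces in N, time in s.
With the tool pointing down it reaches from about 0.35 to 0.775 m from the base axis. Payload 3.1 kg.
Tool frame: the origin (TCP) lies at the very end of the fingers, on their centre line; the grasp point (between the pads) lies 19 mm behind it; z points along the fingers, y is the direction in which the jaws open and shut (so a half turn about z gives the same grasp; the last joint's range is limited). The gripper opens to 85 mm and grips with 20 to 120 N. Pads are 22 mm wide; open, the fingers measure 114 mm over their backs; the gripper's body (76 mm by 85 mm) begins 54 mm behind the grasp point. The pads swing forward as they close: fully open they stand 13 mm farther back than shut.
Start: joints at [1.099, 0.311, 0.014, 1.512, -0.004, 1.319, -0.027], TCP at [0.229, -0.5, 0.231] pointing down, gripper open.
Joint ranges: [-2.7, 2.7], [-0.3, 1.91], [-1.27, 1.3], [0.12, 2.57], [-1.44, 4.58], [0.2, 2.03], [-3.05, 3.05]. Speed limits (rad/s): [2.79, 2.79, 3.14, 3.14, 3.14, 3.14, 3.14].

### API

Orientations are given as a rotation vector (axis times angle).
In Python, from cell import manip gives the robot as it stands. The module is installed in compiled form; this text tells all that it offers.
- The arm moves only by the shell command python3 -m jog 'ROWS' [FORCE]. ROWS is text: rows parted by semicolons, each of 7 numbers parted by spaces: the opening, from 0 (shut) to 1 (fully open), then the shift along the tool's x, y, z in cm, then the turn, a rotation vector about the tool's x, y, z in rad. A call has 1 to 5 rows; each row is the pose to reach, as a shift and turn from the pose commanded when the call began, along the tool's axes at that moment; what a row does not reach only later rows make up. A row lasts 1/12 s, in which the tool goes at most 41.7 mm and 7.16 degrees, less where a joint would pass 70% of its speed; a pose out of reach is approached as far as the arm can. A call with a gripper value outside its range is refused whole. The fingers move at their own pace and stop on an object; FORCE is the grip in N (left out, the last holds). Time passes only in rows, so rows that repeat a pose let the fingers close. It gives the time, the measured TCP pose, the force and the opening at its end, in the units of the state.
- manip.sense(): the state, without advancing time (a new reading comes with each control period).
- manip.capture(name): name is "side" or "top" or "wrist"; returns (picture, depth): 384x512x3 uint8, blue, green, red; 384x512 float32, m along the optical axis (not along the pixel's ray), 0 where there is no reading.
- manip.calibration(name): a dict with "vfov" (degrees; the focal length in pixels is half the picture's height over the tangent of half this angle, whatever the lens; pixels are square), "cx", "cy" (the principal point, pixels), "position" and "orientation" of the camera in the world. Camera axes: x right, y up, looking along -z (the intrinsics and any distortion apply to the point x, -y, -z); pixel columns grow to the right and rows downward; lengths in m; the calibration is good to about 2 mm. A picture is of the moment at which its call begins: read the wrist's pose just before it. calibration takes no time and is no camera call; for the wrist camera it gives the pose at the moment of the call.
- manip.sign_off(): hands the job in, once; it reports no verdict.
Trained networks look in the newest picture that a camera, given by its name, has taken for a name from the list of things; names that differ only in an ending like _2 or _b are one class to them, and where a whole thing is asked for, a point or a joint stands for the part that bears it (a point fixed in the world has none). Each returns a list of dicts, best first, with "confidence" (0 to 1); they miss things now and then, are a little off and sometimes report something else, mostly with a low value. They report only what shows in the picture. A call takes as long as a camera call. They do not tell look-alikes from the thing itself.
- manip.find_in(camera, query): "extent" ([left, top, right, bottom] in pixels, round what is visible of it).
The state is a dict: "time": time; "joint_pos": joint angles; "qd": joint speeds; "joint_torque": joint torques, N m; "eef_pos": TCP position; "ee_rot": TCP orientation; "ft_force": force on the tool from outside, world axes, zero at the start; "moment": the same for the moment, N m; "gripper_width": opening from 0.0 (shut) to 1.0 (fully open).
Only numpy, scipy, OpenCV 4.12 (cv2) and the standard library are available. Lean on these libraries where they do the work, as an engineer would, in place of code of your own. Each camera call takes 0.05 s, during which the arm holds its last target. There are 200 camera calls.

## Working session

There is one attempt and no reset: what is moved stays moved. The work goes in short steps, Python scripts to look and compute and a shell command to move; the robot and the scene stay as the last step left them, time stands still between calls to the robot, and variables do not carry over. Pictures are saved under pics/ and viewed, about 8 in all and at most 12, crops included, and the job is handed in when it is done.

```bash
mkdir -p pics
cat > h.py <<'E'
import numpy as np, cv2
from scipy.spatial.transform import Rotation as R
from cell import manip
def cal(n):
    c=manip.calibration(n); return c
def rot(o):
    o=np.array(o,float)
    return o if o.shape==(3,3) else (R.from_rotvec(o).as_matrix() if o.size==3 else R.from_quat(o).as_matrix())
def world(n,u,v,d,c=None):
    c=c or cal(n); f=192/np.tan(np.radians(c['vfov'])/2)
    p=np.array([(u-c['cx'])/f*d,-(v-c['cy'])/f*d,-d*np.ones_like(d)]) 
    return (rot(c['orientation'])@p.reshape(3,-1)).T+np.array(c['position'])
def pix(n,P,c=None):
    c=c or cal(n); f=192/np.tan(np.radians(c['vfov'])/2)
    q=(np.array(P)-c['position'])@rot(c['orientation'])
    return c['cx']+f*q[...,0]/-q[...,2], c['cy']-f*q[...,1]/-q[...,2]
def tool():
    s=manip.sense(); return np.array(s['eef_pos']),rot(s['ee_rot'])
def shift(target):
    p,M=tool(); return M.T@(np.array(target)-p)*100
E
python3 - <<'E'
from h import *
print(manip.sense())
for n in ("top","side"):
    print(n,cal(n))
    im,d=manip.capture(n); cv2.imwrite(f"pics/{n}0.png",im); np.save(f"{n}0.npy",d)
    for q in ("block","depth_rod","short_post","long_post"):
        for r in manip.find_in(n,q): print(q,np.round(r['extent']),round(r['confidence'],2))
print(cal("wrist"))
E
```

```text
{'time': 0.0, 'joint_pos': array([ 1.09930633,  0.31169766,  0.01400908,  1.5130519 , -0.00441919,
        1.31919614, -0.02718355]), 'qd': array([ 1.14364775e-03, -4.53538818e-04,  1.39306303e-03, -6.48601194e-04,
        1.60856036e-05, -1.85007000e-03,  2.72874187e-04]), 'joint_torque': array([ 4.29206887e-05, -3.79910553e+01,  1.46183060e-01, -2.30591708e+01,
        1.22399841e-02,  1.37352964e-02,  1.27869107e-06]), 'eef_pos': array([ 0.22888034, -0.49931559,  0.23023856]), 'ee_rot': array([-3.06710986e+00, -6.69559345e-01,  9.02244518e-04]), 'ft_force': array([ 0.4846106 ,  0.82832525, -0.1070715 ]), 'moment': array([ 0.04025609, -0.01324615,  0.00250044]), 'gripper_width': 0.9995391743792634}
top {'vfov': 50.62196104461704, 'cx': 255.12241160828378, 'cy': 195.45665500733716, 'position': array([ 0.50585901, -0.02519691,  1.07701597]), 'orientation': array([ 0.10077179, -0.07166191, -1.57893417])}
block [238. 181. 308. 219.] 0.75
depth_rod [280. 154. 295. 167.] 0.75
depth_rod [309. 233. 322. 253.] 0.73
depth_rod [285. 188. 301. 207.] 0.68
depth_rod [270. 234. 286. 254.] 0.66
depth_rod [253. 133. 269. 151.] 0.64
long_post [360. 249. 375. 257.] 0.7
side {'vfov': 45.536792842557375, 'cx': 266.92331465495465, 'cy': 192.09773162061722, 'position': array([0.08804285, 0.79339214, 0.42028023]), 'orientation': array([ 0.43734644, -1.45970544, -2.17377943])}
block [251. 164. 311. 213.] 0.96
depth_rod [314. 158. 338. 207.] 0.95
depth_rod [337. 155. 351. 195.] 0.92
depth_rod [212. 145. 233. 190.] 0.84
depth_rod [278. 151. 300. 172.] 0.79
depth_rod [244. 141. 266. 182.] 0.71
short_post [224. 229. 238. 271.] 0.74
long_post [366. 143. 382. 182.] 0.87
long_post [255. 159. 309. 211.] 0.21
{'vfov': 64.5114798663237, 'cx': 260.33003173317525, 'cy': 184.40056565565683, 'position': array([ 0.30346111, -0.46588257,  0.37342151]), 'orientation': array([-0.28561769,  0.18374707, -1.13034595])}
```

Run:
```python
from h import *
t=cv2.imread("pics/top0.png");s=cv2.imread("pics/side0.png")
a=cv2.resize(t[110:290,215:415],(400*1,360));b=cv2.resize(s[120:300,195:395],(400,360))
cv2.imwrite("pics/a.png",cv2.resize(np.hstack([a,b]),(800,360)))
dt=np.load("top0.npy");ct=cal("top")
v,u=np.mgrid[0:384,0:512]
W=world("top",u.ravel(),v.ravel(),dt.ravel(),ct).reshape(384,512,3)
np.save("Wt.npy",W)
def med(box):
    l,t_,r,b=box; w=W[t_:b,l:r].reshape(-1,3); z=w[:,2]; 
    top=w[z>np.percentile(z,95)-.006]; return top.mean(0).round(4),len(top)
for n,bx in dict(r1=(280,154,295,167),r2=(309,233,322,253),r3=(285,188,301,207),r4=(270,234,286,254),r5=(253,133,269,151),lp=(360,249,375,257)).items(): print(n,med(bx))
m=(abs(W[...,2]-.06)<.005)&(u>230)&(u<315)&(v>175)&(v<225)
w=W[m][:,:2].astype(np.float32); print(cv2.minAreaRect(w),len(w))
m2=(W[...,2]>.03)&(dt>0)
n,l,st,ce=cv2.connectedComponentsWithStats(m2.astype(np.uint8))
for i in range(1,n):
    if st[i,4]>20: print(st[i],W[l==i].mean(0).round(3),W[l==i][:,2].max().round(3))
```

```text
r1 (array([ 0.6992, -0.0867,  0.1422]), 54)
r2 (array([ 0.4983, -0.1494,  0.1067]), 68)
r3 (array([ 0.6147, -0.0969,  0.1101]), 64)
r4 (array([ 0.5033, -0.063 ,  0.1067]), 66)
r5 (array([ 0.7499, -0.0196,  0.1218]), 64)
lp (array([ 0.4742, -0.283 ,  0.0895]), 57)
((0.6075116991996765, -0.05307944118976593), (0.07038263231515884, 0.1600782424211502), 9.941143989562988) 1451
[ 410    8  102  167 7445] [ 0.811 -0.484  0.183] 0.397
[ 277   55   41   72 2496] [ 0.881 -0.113  0.1  ] 0.132
[209  67  31  43 236] [0.929 0.07  0.041] 0.05
[ 112   76   89   64 1017] [0.827 0.281 0.094] 0.179
[252 134  17  17 227] [ 0.75  -0.02   0.077] 0.112
[132 143  38  41 980] [0.701 0.263 0.056] 0.097
[279 151  17  18 226] [ 0.705 -0.088  0.077] 0.111
[ 240  181   68   39 1797] [ 0.606 -0.053  0.06 ] 0.114
[463 214  23  14 104] [ 0.554 -0.56   0.031] 0.035
[486 214   7   8  25] [ 0.557 -0.602  0.032] 0.034
[493 214  13   8  44] [ 0.56  -0.627  0.032] 0.034
[464 230   8  19  59] [ 0.505 -0.543  0.031] 0.033
[145 233  12   9  91] [0.516 0.256 0.061] 0.075
[270 233  17  17 242] [ 0.503 -0.062  0.075] 0.112
[305 234  18  18 246] [ 0.498 -0.148  0.076] 0.11
[361 248  15   9 112] [ 0.475 -0.28   0.077] 0.094
```

View pics/a.png

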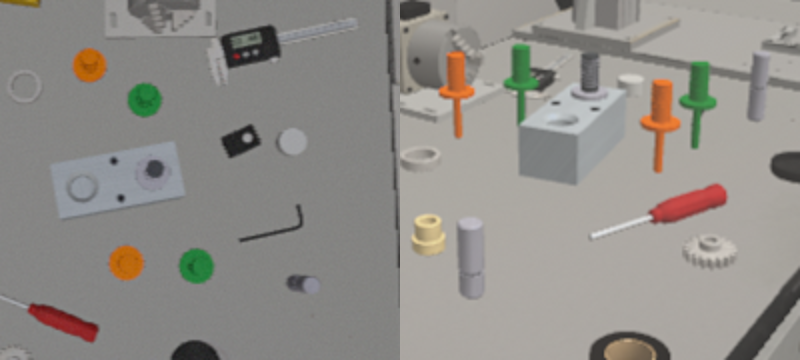

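The top crop shows the block with its bore at about top-image pixel (256,203). Candidates for the depth rod in the top image:
- Dark grip with steel flange at (293,197)
- Orange at (260,142)
- Green at (288,160)
- Orange at (278,241)
- Green at (314,243)

I choose the steel and dark one in the block. The short post is at (0.516,0.256) and the long post at (0.475,-0.28).

```bash
python3 -m jog '1 4 -1.58 0 0 0 0;1 8 -3.16 0 0 0 0;1 12 -4.7 0 0 0 0;1 16 -6.3 0 0 0 0;1 20 -7.9 0 0 0 0' && python3 -m jog '1 4 -1.58 0 0 0 0;1 8 -3.16 0 0 0 0;1 12 -4.7 0 0 0 0;1 16 -6.3 0 0 0 0;1 20 -7.9 0 0 0 0' && python3 -m jog '1 3 -1 0 0 0 0.06;1 6 -2.5 0 0 0 0.12;1 9 -3.6 0 0 0 0.18;1 11.8 -4.7 0 0 0 0.256;1 11.8 -4.7 0 0 0 0.256' && python3 -m jog '1 0 0 0 0 0 0;1 0 0 0 0 0 0'
cat > look.py <<'E'
from h import *
import sys
def look(name):
    c=cal("wrist"); im,d=manip.capture("wrist"); cv2.imwrite(f"pics/{name}.png",im)
    v,u=np.mgrid[0:384,0:512]
    W=world("wrist",u.ravel(),v.ravel(),d.ravel(),c).reshape(384,512,3); W[d==0]=np.nan
    return im,d,W,c
def tops(W,lo,hi,xy,r):
    m=(W[...,2]>lo)&(W[...,2]<hi)&(np.hypot(W[...,0]-xy[0],W[...,1]-xy[1])<r)
    w=W[m]; 
    if len(w)<5: return None
    (x,y),rad=cv2.minEnclosingCircle(w[:,:2].astype(np.float32)); return np.round([x,y,rad,*w.mean(0),len(w)],4)
E
python3 - <<'E'
from look import *
im,d,W,c=look("w1")
p,M=tool();print(p,M.round(3))
print(tops(W,.1,.12,(.6147,-.0969),.03), tops(W,.061,.075,(.6147,-.0969),.035))
m=(abs(W[...,2]-.06)<.004)&(np.hypot(W[...,0]-.6075,W[...,1]+.053)<.1)
print(cv2.minAreaRect(W[m][:,:2].astype(np.float32)))
print(shift([.615,-.097,p[2]]))
E
```

```text
time: 0.92
eef_pos: [0.3745, -0.3482, 0.2316]
ee_rot: [3.069, 0.669, 0.001]
ft_force: [0.8, -0.2, -0.2]
gripper_width: 1.0
time: 1.33
eef_pos: [0.5189, -0.1978, 0.2316]
ee_rot: [3.069, 0.67, 0.001]
ft_force: [0.9, -0.8, -0.0]
gripper_width: 1.0
time: 1.75
eef_pos: [0.6091, -0.0985, 0.2306]
ee_rot: [-3.122, -0.286, -0.005]
ft_force: [0.4, 1.1, 0.0]
gripper_width: 1.0
time: 1.92
eef_pos: [0.6051, -0.1082, 0.231]
ee_rot: [3.129, 0.273, -0.002]
ft_force: [-0.2, -0.3, 0.1]
gripper_width: 1.002
[ 0.60475289 -0.10917306  0.23116849] [[ 0.985  0.171 -0.001]
 [ 0.171 -0.985 -0.001]
 [-0.001  0.001 -1.   ]]
[ 6.160e-01 -9.560e-02  1.130e-02  6.173e-01 -9.560e-02  1.096e-01
  5.070e+02] [ 6.158e-01 -9.600e-02  3.440e-02  6.216e-01 -9.530e-02  6.540e-02
  8.170e+02]
((0.5994274616241455, -0.061894744634628296), (0.16218456625938416, 0.17941714823246002), 37.790992736816406)
[ 1.21824964 -1.02358555 -0.00267406]
```

View pics/w1.png

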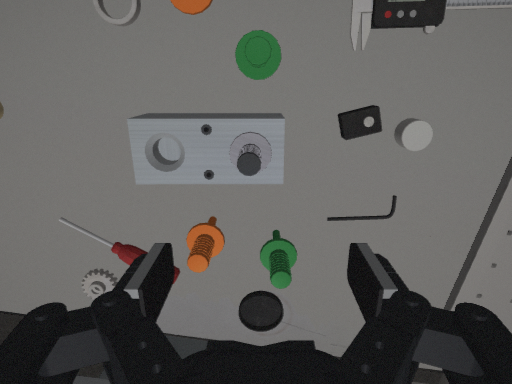

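Wrist view: the dark-gripped steel rod is at (249,155) in the block and the bore is at (165,152). The coloured rods are clear of it, so the choice holds. Moving above it.

```bash
python3 -m jog '0.7 1.3 -1.1 3 0 0 0;0.7 1.3 -1.1 6 0 0 0;0.7 1.3 -1.1 8 0 0 0;0.7 1.3 -1.1 8 0 0 0;0.7 1.3 -1.1 8 0 0 0' 40
python3 - <<'E'
from look import *
im,d,W,c=look("w2"); p,M=tool(); print(p,M.round(3))
print(tops(W,.1,.12,(.616,-.0957),.03), shift([.616,-.0957,.075]))
E
```

```text
time: 2.38
eef_pos: [0.6149, -0.0964, 0.1506]
ee_rot: [3.13, 0.269, -0.004]
ft_force: [-0.0, 0.8, 0.8]
gripper_width: 0.7
[ 0.61636362 -0.09616735  0.15242653] [[ 0.985  0.171  0.001]
 [ 0.171 -0.985 -0.001]
 [ 0.001  0.001 -1.   ]]
[ 6.162e-01 -9.560e-02  1.140e-02  6.179e-01 -9.530e-02  1.094e-01
  9.530e+02] [-0.03531901 -0.06137235  7.74255585]
```

```bash
python3 -m jog '0.7 0 0 3 0 0 0;0.7 0 0 6 0 0 0;0.7 0 0 7.6 0 0 0;0.7 0 0 7.6 0 0 0;0.7 0 0 7.6 0 0 0' && python3 -m jog '0 0 0 0 0 0 0;0 0 0 0 0 0 0;0 0 0 0 0 0 0;0 0 0 0 0 0 0;0 0 0 0 0 0 0' 60 && python3 -m jog '0 0 0 0 0 0 0;0 0 0 -1 0 0 0;0 0 0 -2 0 0 0;0 0 0 -2 0 0 0'; python3 -c "
from h import *
print(tool()[0])"
```

```text
time: 2.85
eef_pos: [0.6171, -0.0952, 0.0768]
ee_rot: [3.129, 0.271, 0.003]
ft_force: [0.7, -0.2, 0.1]
gripper_width: 0.699
time: 3.27
eef_pos: [0.618, -0.0949, 0.0777]
ee_rot: [3.128, 0.272, 0.007]
ft_force: [-1.0, -0.8, 5.2]
gripper_width: 0.239
time: 3.6
eef_pos: [0.6178, -0.0943, 0.0978]
ee_rot: [3.129, 0.273, 0.006]
ft_force: [0.5, -0.4, -0.6]
gripper_width: 0.239
[ 0.61777404 -0.09430751  0.09775699]
```

```bash
python3 -m jog '0 0 0 -2 0 0 0;0 0 0 -4 0 0 0;0 0 0 -5.8 0 0 0;0 0 0 -5.8 0 0 0;0 0 0 -5.8 0 0 0'
python3 - <<'E'
from look import *
im,d,W,c=look("w3"); p,M=tool(); s=manip.sense(); print(p,M.round(3),s['ft_force'])
ims,ds=manip.capture("side"); 
cv2.imwrite("pics/b.png",np.hstack([cv2.resize(im,(480,360)),cv2.resize(ims[100:220,230:336],(318,360))]))
# flange + bore
print(tops(W,p[2]-.03,p[2]-.003,p[:2],.03))
for r in manip.find_in("side","depth_rod"): print(r)
E
```

```text
time: 4.02
eef_pos: [0.617, -0.0943, 0.1541]
ee_rot: [3.129, 0.273, 0.004]
ft_force: [0.3, -0.2, -2.6]
gripper_width: 0.24
[ 0.61580308 -0.09426545  0.15249757] [[ 0.985  0.173 -0.001]
 [ 0.173 -0.985  0.   ]
 [-0.001 -0.    -1.   ]] [-1.07754938  0.61075187 -1.25630565]
[ 6.165e-01 -9.430e-02  2.150e-02  6.273e-01 -9.240e-02  1.419e-01
  1.784e+03]
{'extent': [337.1, 151.0, 352.5, 194.5], 'confidence': 0.92}
{'extent': [248.0, 142.4, 265.2, 180.4], 'confidence': 0.88}
{'extent': [282.4, 117.2, 303.4, 159.9], 'confidence': 0.82}
{'extent': [314.2, 158.3, 336.6, 206.8], 'confidence': 0.57}
```

View pics/b.png

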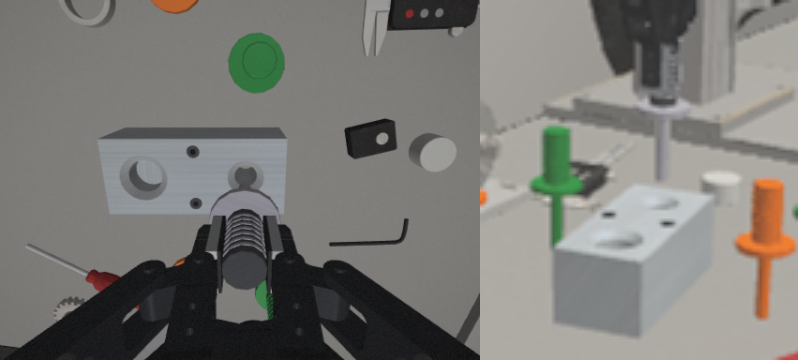

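The rod is held upright with its tip clear of the block (right panel); the bore is seen at (143,178) and the empty parking hole at (245,177). Moving to above the bore.

```bash
python3 -m jog '0 0 -3 0 0 0 0;0 0 -6 0 0 0 0;0 -0.1 -8.8 0 0 0 0;0 -0.1 -8.8 0 0 0 0;0 -0.1 -8.8 0 0 0 0'
python3 - <<'E'
from look import *
im,d,W,c=look("w4"); p,M=tool(); print(p,shift([.600,-.008,p[2]]))
print(tops(W,p[2]-.03,p[2]-.003,p[:2],.03))
W3=cv2.imread("pics/w3.png")
# block rect from top camera, hole fit
Wt=np.load("Wt.npy"); 
m=(abs(Wt[...,2]-.06)<.004)&(np.hypot(Wt[...,0]-.6,Wt[...,1]+.01)<.06)
k,h=cv2.findContours(m.astype(np.uint8),cv2.RETR_CCOMP,cv2.CHAIN_APPROX_NONE)
ct=cal("top");dz=np.nanmedian(np.load("top0.npy")[m])
for q,hh in zip(k,h[0]):
    if hh[3]>=0 and len(q)>10:
        (a,b),r=cv2.minEnclosingCircle(q); print("hole",a,b,r,world("top",np.array(a),np.array(b),np.array(dz),ct))
E
```

```text
time: 4.58
eef_pos: [0.5987, -0.0041, 0.1518]
ee_rot: [-3.127, -0.282, 0.005]
ft_force: [-0.1, -1.1, -2.1]
gripper_width: 0.24
[ 0.59913415 -0.00710633  0.15190009] [ 0.06957913  0.10316041 -0.00018811]
[ 5.981e-01 -4.500e-03  2.180e-02  6.089e-01 -2.200e-03  1.398e-01
  1.823e+03]
hole 256.04998779296875 203.33999633789062 8.383294105529785 [[ 0.59798935 -0.00899885  0.05947842]]
```

```bash
python3 -m jog '0 0 0.1 1.2 0 0 0;0 0 0.1 2.4 0 0 0;0 0 0.1 3.3 0 0 0;0 0 0.1 3.6 0 0 0;0 0 0.1 3.6 0 0 0' && python3 -m jog '0 0 0 0.2 0 0 0;0 0 0 0.4 0 0 0;0 0 0 0.6 0 0 0;0 0 0 0.8 0 0 0;0 0 0 0.9 0 0 0'
```

```text
time: 5.05
eef_pos: [0.5992, -0.0101, 0.1156]
ee_rot: [3.13, 0.27, -0.005]
ft_force: [-1.0, -0.2, -1.8]
gripper_width: 0.24
time: 5.47
eef_pos: [0.6005, -0.0088, 0.1086]
ee_rot: [3.13, 0.273, 0.001]
ft_force: [-1.3, -0.4, 3.6]
gripper_width: 0.237
```

```bash
python3 -m jog '0 0 0 0 0 0 0;0 0 0 0.2 0 0 0;0 0 0 0.3 0 0 0;0 0 0 0.3 0 0 0'
```

```text
time: 5.8
eef_pos: [0.6012, -0.0087, 0.1084]
ee_rot: [3.129, 0.273, 0.004]
ft_force: [-2.9, -0.3, 8.8]
gripper_width: 0.243
```

```bash
python3 -m jog '0 0 0 0 0 0 0;0 0 0 0 0 0 0;0 0 0 0 0 0 0'
python3 - <<'E'
from look import *
im,d,W,c=look("w5"); p,M=tool(); print(p)
m=(np.hypot(W[...,0]-.6,W[...,1]+.0085)<.024)&(W[...,2]>.062)&(W[...,2]<.107)
print("flange top z",np.percentile(W[m][:,2],[5,25,50,75,95]).round(4), tops(W,.088,.103,(.6,-.0085),.03))
ims,_=manip.capture("side"); cv2.imwrite("pics/c.png",cv2.resize(ims[100:220,220:340],(480,480),interpolation=cv2.INTER_CUBIC))
E
```

```text
time: 6.05
eef_pos: [0.6012, -0.0086, 0.1084]
ee_rot: [3.129, 0.273, 0.004]
ft_force: [-3.3, -0.1, 10.4]
gripper_width: 0.245
[ 0.60116153 -0.008677    0.10842748]
flange top z [0.0934 0.0957 0.0963 0.0968 0.1051] [ 6.000e-01 -8.800e-03  2.160e-02  6.113e-01 -6.900e-03  9.620e-02
  1.743e+03]
```

View pics/c.png

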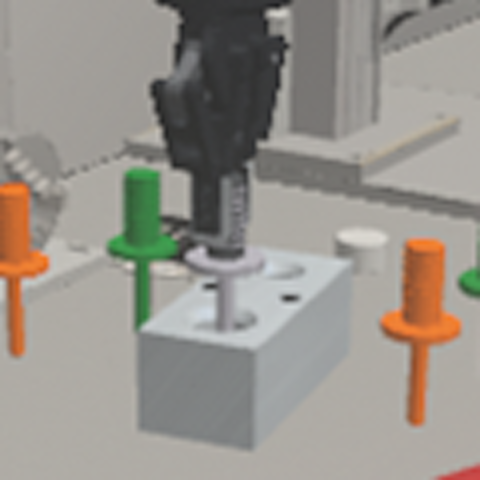

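The rod stands on the bore bottom. The flange top is at 96 mm, so the tip is at about 34 mm: the bore is 25 mm deep and takes the short post. Returning the rod.

```bash
python3 -m jog '0 0 0 -1.5 0 0 0;0 0 0 -3 0 0 0;0 0 0 -4.6 0 0 0;0 0 0 -4.6 0 0 0' && python3 -m jog '0 0 3 0 0 0 0;0 0 6 0 0 0 0;0 0 8.8 0 0 0 0;0 0 8.8 0 0 0 0;0 0 8.8 0 0 0 0' && python3 -m jog '0 0 0 0 0 0 0;0 0 0 0 0 0 0'
python3 - <<'E'
from look import *
im,d,W,c=look("w6"); p,M=tool(); print(p,M.round(3),shift([.6163,-.0958,p[2]]))
print(tops(W,p[2]-.03,p[2]-.003,p[:2],.03))
E
```

```text
time: 6.48
eef_pos: [0.6028, -0.0086, 0.1549]
ee_rot: [3.129, 0.273, 0.012]
ft_force: [0.2, 0.3, -2.1]
gripper_width: 0.241
time: 6.9
eef_pos: [0.6148, -0.0995, 0.1498]
ee_rot: [3.129, 0.263, -0.003]
ft_force: [-0.0, 0.9, -1.9]
gripper_width: 0.241
time: 7.07
eef_pos: [0.6152, -0.0935, 0.1506]
ee_rot: [-3.128, -0.276, 0.001]
ft_force: [-0.7, 1.0, -1.1]
gripper_width: 0.24
[ 0.61532824 -0.09338406  0.15086891] [[ 0.984  0.176 -0.001]
 [ 0.176 -0.984  0.001]
 [-0.    -0.001 -1.   ]] [ 0.05321346  0.25490959 -0.00039459]
[ 6.142e-01 -9.360e-02  2.150e-02  6.254e-01 -9.160e-02  1.387e-01
  1.833e+03]
```

```bash
python3 -m jog '0 0.1 0.2 0 0 0 0;0 0.1 0.2 0.5 0 0 0;0 0.1 0.2 1.2 0 0 0;0 0.1 0.2 2 0 0 0;0 0.1 0.2 2.8 0 0 0' && python3 -m jog '0 0 0 0.8 0 0 0;0 0 0 1.6 0 0 0;0 0 0 2.4 0 0 0;0 0 0 3.2 0 0 0;0 0 0 3.5 0 0 0' && python3 -m jog '0 0 0 0.2 0 0 0;0 0 0 0.4 0 0 0;0 0 0 0.7 0 0 0;0 0 0 0.7 0 0 0;0 0 0 0.7 0 0 0'
```

```text
time: 7.53
eef_pos: [0.6164, -0.0972, 0.1221]
ee_rot: [-3.13, -0.273, 0.001]
ft_force: [-0.1, 0.6, -2.4]
gripper_width: 0.238
time: 7.95
eef_pos: [0.6158, -0.0972, 0.0863]
ee_rot: [-3.129, -0.273, 0.004]
ft_force: [0.1, 0.9, -2.2]
gripper_width: 0.244
time: 8.37
eef_pos: [0.6169, -0.0974, 0.0814]
ee_rot: [3.13, 0.273, 0.0]
ft_force: [-0.2, 0.7, -1.0]
gripper_width: 0.239
```

```bash
python3 -m jog '0 0 0 0.1 0 0 0;0 0 0 0.3 0 0 0;0 0 0 0.3 0 0 0;0 0 0 0.3 0 0 0' && python3 -m jog '0.3 0 0 0 0 0 0;0.6 0 0 0 0 0 0;0.7 0 0 0 0 0 0;0.7 0 0 0 0 0 0;0.7 0 0 0 0 0 0' && python3 -m jog '0.7 0 0 -1 0 0 0;0.7 0 0 -3 0 0 0;0.7 0 0 -6 0 0 0;0.7 0 0 -9 0 0 0;0.7 0 0 -11 0 0 0'
python3 - <<'E'
from look import *
im,d,W,c=look("w7"); p,M=tool(); print(p)
print(tops(W,.1,.12,(.616,-.0957),.03),tops(W,.061,.075,(.616,-.0957),.026))
for q in("short_post",):
  manip.capture("side")
  print(manip.find_in("side",q))
print(shift([.516,.256,p[2]]))
E
```

```text
time: 8.7
eef_pos: [0.6167, -0.0974, 0.0782]
ee_rot: [3.13, 0.273, -0.0]
ft_force: [1.1, 0.9, -2.7]
gripper_width: 0.241
time: 9.12
eef_pos: [0.6171, -0.0974, 0.0786]
ee_rot: [3.13, 0.273, 0.001]
ft_force: [-0.4, 0.6, -1.1]
gripper_width: 0.702
time: 9.53
eef_pos: [0.6182, -0.0974, 0.1925]
ee_rot: [3.129, 0.273, 0.008]
ft_force: [1.6, 0.8, 0.8]
gripper_width: 0.698
[ 0.62060566 -0.09752421  0.19679618]
[ 6.149e-01 -9.770e-02  1.120e-02  6.163e-01 -9.750e-02  1.095e-01
  6.490e+02] [ 6.165e-01 -9.590e-02  2.550e-02  6.211e-01 -9.650e-02  6.560e-02
  9.840e+02]
[{'extent': [224.9, 228.1, 238.0, 270.3], 'confidence': 0.65}]
[ -3.98405684 -36.57753861  -0.60462813]
```

```bash
python3 -m jog '0.7 -0.4 -4 0 0 0 0;0.7 -0.8 -8 0 0 0 0;0.7 -1.2 -12 0 0 0 0;0.7 -1.6 -16 0 0 0 0;0.7 -2 -20 0 0 0 0' && python3 -m jog '0.7 -0.4 -4 0 0 0 0;0.7 -0.8 -8 0 0 0 0;0.7 -1.2 -12 0 0 0 0;0.7 -2 -16.6 0 0 0 0;0.7 -2 -16.6 0 0 0 0' && python3 -m jog '0.7 0 0 0 0 0 0;0.7 0 0 0 0 0 0;0.7 0 0 0 0 0 0'
python3 - <<'E'
from look import *
im,d,W,c=look("w8"); p,M=tool(); print(p,M.round(3))
t=tops(W,.062,.08,(.516,.256),.03); print(t)
print(manip.find_in("wrist","short_post"))
if t is not None: print(shift([t[0],t[1],.045]), pix("wrist",np.array([t[0],t[1],.07]),c))
E
```

```text
time: 10.1
eef_pos: [0.5607, 0.0975, 0.187]
ee_rot: [3.129, 0.272, -0.004]
ft_force: [-0.4, -0.7, 0.2]
gripper_width: 0.702
time: 10.52
eef_pos: [0.5075, 0.2672, 0.1874]
ee_rot: [-3.12, -0.295, 0.008]
ft_force: [-2.2, 2.5, 0.2]
gripper_width: 0.701
time: 10.77
eef_pos: [0.5146, 0.2539, 0.1873]
ee_rot: [3.128, 0.268, -0.002]
ft_force: [1.0, -0.8, 0.6]
gripper_width: 0.7
[0.51490827 0.25359972 0.1875616 ] [[ 0.986  0.169 -0.001]
 [ 0.169 -0.986 -0.002]
 [-0.001  0.002 -1.   ]]
[5.177e-01 2.612e-01 1.110e-02 5.185e-01 2.611e-01 6.910e-02 4.680e+02]
[]
[ 0.40532569 -0.71102235 14.27596607] (np.float64(252.74372747002488), np.float64(174.52212886882438))
```

View pics/w8.png

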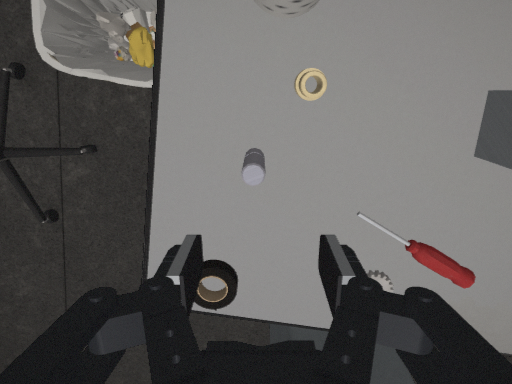

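The post is at (253,175), with its groove towards the foot and clear space around it. The tape roll, gear and screwdriver are well away from it.

```bash
python3 -m jog '0.7 0.4 -0.7 2 0 0 0;0.7 0.4 -0.7 5 0 0 0;0.7 0.4 -0.7 8 0 0 0;0.7 0.4 -0.7 9 0 0 0;0.7 0.4 -0.7 9 0 0 0'
python3 - <<'E'
from look import *
im,d,W,c=look("w9"); p,M=tool(); print(p,M.round(3))
t=tops(W,.062,.08,(.5177,.2612),.03); print(t)
if t is not None: print(shift([t[0],t[1],.038]))
E
```

```text
time: 11.28
eef_pos: [0.5151, 0.2608, 0.0949]
ee_rot: [3.126, 0.269, -0.011]
ft_force: [-0.2, -0.1, 0.4]
gripper_width: 0.7
[0.51660169 0.26214143 0.09734748] [[ 0.985  0.171 -0.002]
 [ 0.171 -0.985 -0.002]
 [-0.003  0.001 -1.   ]]
[5.176e-01 2.612e-01 1.120e-02 5.191e-01 2.614e-01 6.880e-02 1.009e+03]
[0.09849815 0.10204768 5.9346397 ]
```

```bash
python3 -m jog '0.7 0.1 0.1 2 0 0 0;0.7 0.1 0.1 4 0 0 0;0.7 0.1 0.1 5.8 0 0 0;0.7 0.1 0.1 5.8 0 0 0;0.7 0.1 0.1 5.8 0 0 0' && python3 -m jog '0 0 0 0 0 0 0;0 0 0 0 0 0 0;0 0 0 0 0 0 0;0 0 0 0 0 0 0;0 0 0 0 0 0 0' 60 && python3 -m jog '0 0 0 0 0 0 0;0 0 0 -2 0 0 0;0 0 0 -5 0 0 0;0 0 0 -8 0 0 0;0 0 0 -9.2 0 0 0' && python3 -m jog '0 0 0 0 0 0 0;0 0 0 0 0 0 0'
python3 - <<'E'
from look import *
im,d,W,c=look("w10"); p,M=tool(); print(p,M.round(3))
print(tops(W,p[2]+.02,p[2]+.045,p[:2],.03),shift([.599,-.0085,p[2]]))
E
```

```text
time: 11.75
eef_pos: [0.5189, 0.263, 0.0415]
ee_rot: [-3.129, -0.271, -0.002]
ft_force: [-0.4, -0.5, 1.6]
gripper_width: 0.701
time: 12.17
eef_pos: [0.5195, 0.263, 0.0422]
ee_rot: [-3.13, -0.272, -0.005]
ft_force: [-0.4, -1.1, 6.7]
gripper_width: 0.236
time: 12.58
eef_pos: [0.5198, 0.2646, 0.1366]
ee_rot: [-3.127, -0.273, -0.01]
ft_force: [1.5, 0.8, -0.9]
gripper_width: 0.235
time: 12.75
eef_pos: [0.518, 0.2631, 0.1325]
ee_rot: [-3.129, -0.273, -0.001]
ft_force: [0.2, -0.4, -3.0]
gripper_width: 0.237
[0.51708765 0.26246463 0.13108869] [[ 0.985  0.173 -0.002]
 [ 0.173 -0.985 -0.001]
 [-0.002  0.001 -1.   ]]
[5.254e-01 2.640e-01 2.880e-02 5.222e-01 2.639e-01 1.622e-01 4.239e+03] [3.37951698e+00 2.81050397e+01 1.51129049e-02]
```

```bash
python3 -m jog '0 0.5 4 0 0 0 0;0 1 8 0 0 0 0;0 1.5 12 0 0 0 0;0 2 16 0 0 0 0;0 2.4 20 0 0 0 0' && python3 -m jog '0 0.5 3.5 0 0 0 0;0 0.9 6.5 0 0 0 0;0 1 8.1 0 0 0 0;0 1 8.1 0 0 0 0;0 1 8.1 0 0 0 0' && python3 -m jog '0 0 0 0 0 0 0;0 0 0 0 0 0 0;0 0 0 0 0 0 0;0 0 0 0 0 0 0'
python3 - <<'E'
from look import *
im,d,W,c=look("w11"); p,M=tool(); print(p,M.round(3))
ims,ds=manip.capture("side"); 
cv2.imwrite("pics/d.png",np.hstack([cv2.resize(im,(480,360)),cv2.resize(ims[100:220,230:336],(318,360))]))
h=p[2]-.042+.07
m=(abs(W[...,2]-h)<.004)&(np.hypot(W[...,0]-p[0],W[...,1]-p[1])<.016)
print("post top",h,W[m].mean(0).round(4),m.sum(),shift([.599,-.0085,p[2]]))
cs=cal("side"); print("side bore px",pix("side",np.array([[.599,-.0085,.06],[.599,-.0085,p[2]-.042]]),cs))
E
```

```text
time: 13.22
eef_pos: [0.5749, 0.068, 0.1297]
ee_rot: [3.129, 0.273, -0.007]
ft_force: [1.1, 0.2, -1.4]
gripper_width: 0.235
time: 13.63
eef_pos: [0.5985, -0.0094, 0.1298]
ee_rot: [-3.13, -0.268, 0.008]
ft_force: [-1.1, 0.8, -1.4]
gripper_width: 0.236
time: 13.97
eef_pos: [0.5998, -0.0061, 0.1322]
ee_rot: [-3.129, -0.277, 0.0]
ft_force: [-0.4, 0.1, -1.7]
gripper_width: 0.239
[ 0.59993562 -0.0065481   0.13233865] [[ 0.985  0.175 -0.   ]
 [ 0.175 -0.985  0.   ]
 [ 0.    -0.    -1.   ]]
post top 0.16033865107711756 [ 0.5996 -0.0062  0.1594] 1759 [-0.12508247  0.13570889  0.00444316]
side bore px (array([274.79514077, 274.92887021]), array([179.85634344, 166.93603858]))
```

View pics/d.png

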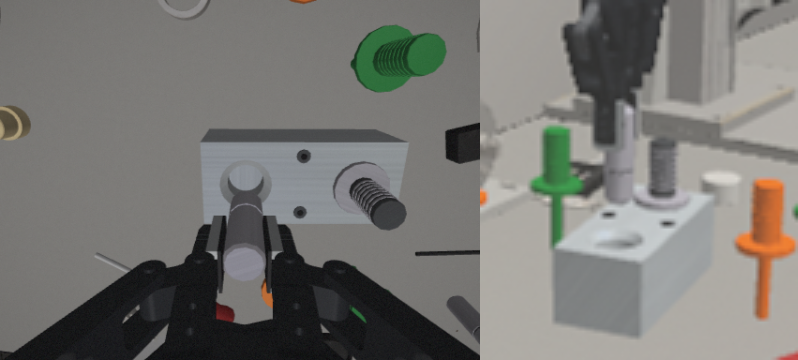

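The post hangs upright (left panel: foot near (245,200), bore mouth at (245,182)), about 1 mm off the axis. Lowering it with a small correction.

```bash
python3 -m jog '0 0 0.15 0.5 0 0 0;0 0 0.15 1 0 0 0;0 0 0.15 1.8 0 0 0;0 0 0.15 2.4 0 0 0;0 0 0.15 2.6 0 0 0' && python3 -m jog '0 0 0 0.2 0 0 0;0 0 0 0.4 0 0 0;0 0 0 0.6 0 0 0;0 0 0 0.8 0 0 0;0 0 0 0.8 0 0 0'
python3 - <<'E'
from look import *
im,d,W,c=look("w12"); p,M=tool(); print(p,manip.sense()['ft_force'])
h=p[2]-.042+.07
m=(abs(W[...,2]-h)<.004)&(np.hypot(W[...,0]-p[0],W[...,1]-p[1])<.016)
print("post top",h,W[m].mean(0).round(4),m.sum())
E
```

```text
time: 14.48
eef_pos: [0.599, -0.0095, 0.1042]
ee_rot: [-3.13, -0.273, 0.005]
ft_force: [-0.8, -0.0, -2.2]
gripper_width: 0.235
time: 14.9
eef_pos: [0.6004, -0.0091, 0.0981]
ee_rot: [-3.129, -0.273, -0.0]
ft_force: [-0.7, 0.5, -1.5]
gripper_width: 0.233
[ 0.60044194 -0.00911878  0.09825651] [-0.36903245  0.33580381 -1.34771821]
post top 0.12625650686373552 [ 0.6002 -0.0091  0.1253] 1756
```

```bash
python3 -m jog '0 0 0 0.2 0 0 0;0 0 0 0.4 0 0 0;0 0 0 0.6 0 0 0;0 0 0 0.8 0 0 0;0 0 0 0.8 0 0 0'
```

```text
time: 15.37
eef_pos: [0.6002, -0.0091, 0.0898]
ee_rot: [-3.129, -0.273, 0.001]
ft_force: [1.2, 1.7, -2.3]
gripper_width: 0.241
```

```bash
python3 -m jog '0 0 0 0.2 0 0 0;0 0 0 0.4 0 0 0;0 0 0 0.6 0 0 0;0 0 0 0.8 0 0 0;0 0 0 0.9 0 0 0' && python3 -m jog '0 0 0 0 0 0 0;0 0 0 0.2 0 0 0;0 0 0 0.3 0 0 0;0 0 0 0.3 0 0 0'
```

```text
time: 15.78
eef_pos: [0.6003, -0.0091, 0.081]
ee_rot: [-3.129, -0.273, 0.0]
ft_force: [0.3, 1.9, -0.4]
gripper_width: 0.238
time: 16.12
eef_pos: [0.6004, -0.0092, 0.0781]
ee_rot: [-3.13, -0.273, -0.0]
ft_force: [0.5, 0.9, -2.0]
gripper_width: 0.234
```

```bash
python3 -m jog '0 0 0 0.1 0 0 0;0 0 0 0.2 0 0 0;0 0 0 0.2 0 0 0' && python3 -m jog '0 0 0 0.1 0 0 0;0 0 0 0.1 0 0 0;0 0 0 0.1 0 0 0'
```

```text
time: 16.37
eef_pos: [0.6007, -0.0093, 0.0772]
ee_rot: [3.13, 0.273, 0.001]
ft_force: [-1.1, 1.1, 3.7]
gripper_width: 0.234
time: 16.62
eef_pos: [0.6009, -0.0092, 0.0772]
ee_rot: [3.129, 0.273, 0.002]
ft_force: [-1.8, 1.3, 7.8]
gripper_width: 0.237
```

The post is on the bottom, at the expected height. Releasing and retreating.

```bash
python3 -m jog '0.3 0 0 -0.1 0 0 0;0.6 0 0 -0.1 0 0 0;0.6 0 0 -0.1 0 0 0;0.6 0 0 -0.1 0 0 0;0.6 0 0 -0.1 0 0 0' && python3 -m jog '0.6 0 0 -1 0 0 0;0.6 0 0 -3 0 0 0;0.6 0 0 -6 0 0 0;0.6 0 0 -9 0 0 0;0.6 0 0 -12 0 0 0' && python3 -m jog '0.6 -4 0 0 0 0 0;0.6 -8 0 0 0 0 0;0.6 -8 0 0 0 0 0;0.6 -8 0 0 0 0 0;0.6 -8 0 0 0 0 0'
python3 - <<'E'
from look import *
im,d,W,c=look("w13"); p,M=tool(); print(p,manip.sense()['ft_force'])
print("post",tops(W,.095,.115,(.6,-.0085),.03),"rod",tops(W,.1,.12,(.616,-.0957),.03),tops(W,.061,.075,(.616,-.0957),.026))
ims,ds=manip.capture("side"); print(manip.find_in("side","long_post"))
cv2.imwrite("pics/e.png",np.hstack([cv2.resize(im,(400,300)),cv2.resize(ims[110:230,230:390],(400,300))]))
E
```

```text
time: 17.03
eef_pos: [0.6001, -0.0097, 0.0758]
ee_rot: [3.129, 0.272, -0.001]
ft_force: [0.3, -0.2, -0.2]
gripper_width: 0.599
time: 17.45
eef_pos: [0.6001, -0.0094, 0.1981]
ee_rot: [3.13, 0.273, -0.0]
ft_force: [1.0, -1.4, 1.1]
gripper_width: 0.602
time: 17.87
eef_pos: [0.522, -0.0233, 0.1972]
ee_rot: [3.129, 0.272, 0.003]
ft_force: [0.6, 0.3, -0.2]
gripper_width: 0.6
[ 0.52291718 -0.02306802  0.19732568] [-0.25278075  0.02876385  0.48012775]
post [ 5.992e-01 -9.900e-03  1.110e-02  5.993e-01 -9.800e-03  1.045e-01
  6.950e+02] rod [ 6.143e-01 -9.720e-02  1.130e-02  6.142e-01 -9.580e-02  1.094e-01
  8.850e+02] [ 6.165e-01 -9.490e-02  2.540e-02  6.144e-01 -9.100e-02  6.560e-02
  1.253e+03]
[{'extent': [254.8, 163.0, 311.5, 212.5], 'confidence': 0.7}, {'extent': [367.9, 145.4, 380.0, 183.7], 'confidence': 0.66}]
```

View pics/e.png

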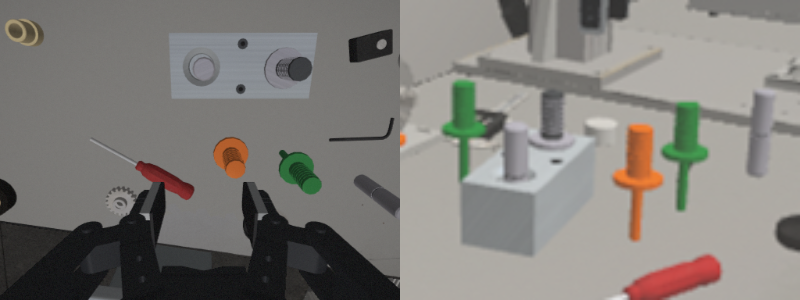

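The post is in the bore with its top at 104.5 mm (105 expected). The rod is parked with its flange down, and the long post is untouched at about (760,130). The gripper is clear of everything.

```bash
python3 -c "
from cell import manip
print(manip.sign_off())"
```

```text
the job is handed in; nothing more can be done
None
```

I measured the bore as 25 mm deep, put the rod back in its parking hole and stood the short post in the bore. The job was handed in at about 18 s of the 64 s allowed; the hand-in reports no verdict.

- **Depth:** the rod stopped with its flange top at about 96 mm, which puts its tip at about 34 mm. A 25 mm bore would put it at 35 mm, so the short post is the match.
- **Short post:** in the last check it stood upright in the bore with its top at 104.5 mm, against 105 mm when fully home. Its centre was within about 2 mm of my estimate of the bore axis.
- **Rod:** it is back upright in the parking hole with its flange on the block (grip top at 109.4 mm; it read 109.4–109.6 mm before I moved it).
- **Long post:** I left it alone, and it still stands where it was. The gripper touches nothing.

**Checks that disagreed:**
- The top and wrist cameras differed by about 1 mm in position.
- On one early top image the network boxed only one post.
- In one wrist picture it missed the short post, so I placed that post from the depth data.
- In the last side picture it also labelled the block as a long post.

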